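# Pack the changeover caddy for the hose taping machine

### The arm

A 6-joint arm with a two-finger parallel gripper is mounted at the origin on the work surface. World frame = base frame: x ahead of the robot, y to its left, z up, the work surface at z = 0. Lengths are in mm, angles in degrees, forces in N, time in s.
With the tool pointing down it reaches from about 300 to 850 mm from the base axis. Payload 4.2 kg.
Tool frame: the origin (TCP) lies midway between the tips of the shut fingers; the grasp point (between the pads) lies 19 mm behind it; z points along the fingers, y is the line along which they close (so a half turn about z gives the same grasp; the last joint's range is limited). The gripper opens to 91 mm and grips with 3 to 60 N. Pads are 32 mm wide; open, the fingers measure 118 mm over their backs; the gripper's body (76 mm by 178 mm) begins 60 mm behind the grasp point.
Start: joints at [75.516, 18.312, 89.639, -0, 72.044, -1.146], TCP at [132.655, 559.505, 213.976] pointing down, gripper open.
Joint ranges: [-177.97, 177.97], [-48.28, 115.42], [12.27, 149.76], [-77.06, 257.06], [2.81, 150.46], [-146.56, 146.56]. Speed limits (degrees/s): [147.25, 147.25, 180, 180, 180, 180].

### API

Orientations are given as [roll, pitch, yaw] about the fixed x, y, z axes, in that order (R = Rz(yaw) Ry(pitch) Rx(roll)).
In Python, from workcell import state, grab_frame, camera_model, job_done gives the robot as it stands.
- The arm moves only by the shell command python3 -m pendant [OPENING] [FORCE], which reads ROWS from standard input. ROWS is 1 to 8 rows, parted by semicolons, with the numbers parted by spaces; each row has 6 numbers: dx, dy, dz in shares of the most that a row can go, 1 being 50 mm, then a rotation vector rx, ry, rz in a scale on which 1.0 is 180 degrees; each row shifts and turns the commanded pose from where the row before left it, along the tool's axes as they then stand; what a row does not reach is not made up. A row lasts 1/10 s, in which the tool goes at most 50 mm and 8.59 degrees, less where a joint would pass 70% of its speed; a pose out of reach is approached as far as the arm can. OPENING is the finger opening in mm, set as the command begins (- or left out keeps the last). The fingers move at their own pace and stop on an object; FORCE is the grip in N (left out, the last holds). Time passes only in rows, so rows that do not move let the fingers close. It prints the time, the measured TCP pose, the force, the opening and the grip force at its end. A shift or turn number past 1, either way, is cut back to 1. Input that does not fit is refused with a message, and nothing moves.
- state(): the state, without advancing time (a new reading comes with each control period).
- grab_frame(name): name is "side" or "top" or "wrist"; returns the picture (480x640x3 uint8, blue, green, red); there is no depth.
- camera_model(name): a dict with "fx", "fy", "cx", "cy" (pixels), "T" (4x4, takes a point from camera to world coordinates). Camera axes: x right, y up, looking along -z (the intrinsics and any distortion apply to the point x, -y, -z); pixel columns grow to the right and rows downward; lengths in mm; the calibration is good to about 2 mm. A picture is of the moment at which its call begins: read the wrist's pose just before it. camera_model takes no time and is no camera call; for the wrist camera it gives the pose at the moment of the call.
- job_done(): hands the job in; it is judged then, once.
The state is a dict: "time_s": time; "qpos": joint angles; "qvel": joint speeds; "effort": joint torques, N m; "ee_pos": TCP position; "ee_rot": TCP orientation; "force": force on the tool from outside, world axes, zero at the start; "torque": the same for the moment, N m; "gripper_width": finger opening in mm; "gripper_force": force on a finger pad.
Only numpy, scipy, OpenCV 4.12 (cv2) and the standard library are available. Lean on these libraries where they do the work, as an engineer would, in place of code of your own. Each camera call takes 0.05 s, during which the arm holds its last target. There are 200 camera calls.

### The job

Pack the blue changeover caddy for the next hose: thread the thick spacer block over the two pins and then the wide plate whose holes match on top of it, both right down and flat; stand the stepped mandrel, big end down, in the round cup, and put the shaft collar flat over the single post. Leave the plate with the close-set holes, the straight mandrel and the roll of tape where they are.

Things in the scene. Friction and masses are not known exactly. Their poses are not given: they have to be found in the camera images.
- pin_nest: Target: two-pin nest in the blue caddy. Base plate 118 (x) by 108 (y) by 6 mm on the caddy's 4 mm floor. Origin: centre of its underside; z up, y along the caddy's long side. Two steel pins, 10 mm thick, 40 mm high above the base plate (top 9 mm tapered to 4 mm), at y = +32 and -32 mm, x = 0.
- cup_nest: Target: round-cup nest in the blue caddy. Base plate 118 (x) by 108 (y) by 6 mm on the caddy's 4 mm floor. Origin: centre of its underside; z up, y along the caddy's long side. Centred on it an open round wall, 72 mm inside, 82 mm outside, 20 mm high. The fixed caddy is a tray 140 by 362 mm, walls 28 mm high; its three nests stand in a row 115 mm apart, in any order.
- post_nest: Target: single-post nest in the blue caddy. Base plate 118 (x) by 108 (y) by 6 mm on the caddy's 4 mm floor. Origin: centre of its underside; z up, y along the caddy's long side. Centred on it one upright steel post, 18 mm thick, 40 mm high above the base plate (top 9 mm tapered to 8 mm).
- spacer: To be packed: thick narrow aluminium spacer block, 90 (its x) by 40 (its y) by 18 mm high, lying flat on the bench, with two 14 mm holes right through at x = +32 and -32 mm. Origin: centre of its underside, z up. Both ways round are the same. About 0.17 kg.
- drive_plate: To be packed: wide thin steel plate, 100 (its x) by 56 (its y) by 8 mm thick, lying flat on the bench, with two 14 mm holes right through at x = +32 and -32 mm (64 mm apart, near its ends). Origin: centre of its underside, z up. Both ways round are the same. About 0.33 kg.
- stepped_mandrel: To be packed: stepped aluminium tube (hose mandrel), 95 mm tall, standing upright on its big end: outside diameter 54 mm from the foot to 45 mm up, tapering to 42 mm at 57 mm up and 42 mm from there to the top; wall 5 mm, open at both ends. Origin: centre of the foot, z up along its axis. About 0.22 kg.
- collar: To be packed: two-piece steel shaft collar lying flat, a thick ring of outside diameter 56 mm, bore 34 mm, 18 mm high. Origin: centre of its underside, z up. About 0.2 kg.
- close_plate: Look-alike, to be left where it lies: steel plate of the same outline as the wide plate, 100 (x) by 56 (y) by 8 mm, but its two 14 mm holes are only 34 mm apart (x = +17 and -17 mm), close to its middle, so it cannot go over the pins. Origin: centre of its underside.
- straight_mandrel: Look-alike, to be left where it stands: plain straight aluminium tube, 54 mm outside diameter all the way up, 95 mm tall, wall 5 mm. Origin: centre of its foot.
- tape_roll: Bystander, to be left where it lies: roll of white wrapping tape lying flat, outside diameter 90 mm, bore 70 mm, 48 mm high. Origin: centre of its underside.
Not all that is in view belongs to the job. Of the things that look like the collar, take the one that is farthest to the robot's left at the start.

How it is judged (in metres and radians):
At the end, for the whole second after the job is handed in: Block on the pins down on the base (height 3 mm, centre 6 mm), wide plate on the pins flat on the block (same), stepped mandrel upright on the cup's floor (12 mm), collar flat on the base around the post (11 mm), all level within 0.08 rad, at rest; other three within 25 mm of their starts (horizontal distance between each of spacer, drive_plate and pin_nest below 0.006 m and z of spacer in the frame of pin_nest between 0.004 and 0.009 m and angle between each of spacer, drive_plate, stepped_mandrel, collar's own z axis and vertical below 0.08 rad and angle between the x axis of each of spacer, drive_plate and the y axis of pin_nest, either way round below 0.2 rad and z of drive_plate in the frame of pin_nest between 0.022 and 0.027 m and horizontal distance between stepped_mandrel and cup_nest below 0.012 m and z of stepped_mandrel in the frame of cup_nest between 0.004 and 0.009 m and horizontal distance between collar and post_nest below 0.011 m and z of collar in the frame of post_nest between 0.004 and 0.009 m and linear speed of each of spacer, drive_plate, stepped_mandrel, collar below 0.02 m/s and angular speed of each of spacer, drive_plate, stepped_mandrel, collar below 0.2 rad/s and distance of each of close_plate, straight_mandrel, tape_roll from where it was at the start of the episode below 0.025 m); the robot touches nothing.
It fails at once if the plate with the close-set holes is moved by 40 mm or more (distance of close_plate from where it was at the start of the episode above 0.04 m).
It fails at once if the straight mandrel is moved by 40 mm or more (distance of straight_mandrel from where it was at the start of the episode above 0.04 m).
It fails at once if the roll of tape is moved by 40 mm or more (distance of tape_roll from where it was at the start of the episode above 0.04 m).
It also fails if it takes over 125 s, if anything falls off the work surface, if the arm or the gripper's body presses on something with over 40 N, if the wrist force passes 120 N, or if a joint passes its speed limit or range.

## Working session

There is one attempt and no reset: what is moved stays moved. The work goes in short steps, Python scripts to look and compute and a shell command to move; the robot and the scene stay as the last step left them, time stands still between calls to the robot, and variables do not carry over. Pictures are saved under pics/ and viewed, at most 16 in all, crops included, and the job is handed in when it is done.

```bash
mkdir -p pics; ls; python3 - <<'E'
from workcell import *
import cv2,numpy as np
s=state();print(s)
for n in("side","top","wrist"):
    m=camera_model(n);print(n,{k:(np.round(v,3).tolist() if not isinstance(v,str) else v) for k,v in m.items()})
    cv2.imwrite(f"pics/{n}0.png",grab_frame(n))
E
```

```text
pics
{'time_s': 0.0, 'qpos': array([ 7.55170269e+01,  1.83509256e+01,  8.97066074e+01, -4.92310869e-04,
        7.20438393e+01, -1.14546282e+00]), 'qvel': array([-0.07845228,  0.03798272, -0.07366627, -0.02008957,  0.03097845,
       -0.02004289]), 'effort': array([-4.28345456e-04, -4.12480259e+01, -2.31969184e+01,  7.29902484e-02,
        4.59994655e-02, -1.26667173e-04]), 'ee_pos': array([132.51507523, 558.9987276 , 213.12609292]), 'ee_rot': array([-1.79898639e+02, -1.55854124e-03,  1.66662641e+02]), 'force': array([ 0.28628219, -0.41265203, -0.26829336]), 'torque': array([-0.02426168,  0.02154044,  0.03147843]), 'gripper_force': 0.0, 'gripper_width': 91.23413836086583}
side {'fx': 456.77, 'fy': 456.77, 'cx': 323.79, 'cy': 235.4, 'T': [[0.944, 0.207, -0.258, 191.688], [-0.331, 0.6, -0.729, -890.763], [0.004, 0.773, 0.634, 768.486], [0.0, 0.0, 0.0, 1.0]]}
top {'fx': 605.183, 'fy': 605.183, 'cx': 321.551, 'cy': 242.234, 'T': [[-0.024, 0.977, -0.21, 176.106], [-1.0, -0.025, -0.001, -51.006], [-0.007, 0.21, 0.978, 1513.052], [0.0, 0.0, 0.0, 1.0]]}
wrist {'fx': 377.305, 'fy': 377.305, 'cx': 325.481, 'cy': 233.906, 'T': [[0.23, -0.93, -0.287, 50.066], [0.973, 0.219, 0.07, 579.657], [-0.002, -0.295, 0.955, 384.192], [0.0, 0.0, 0.0, 1.0]]}
```

View pics/top0.png

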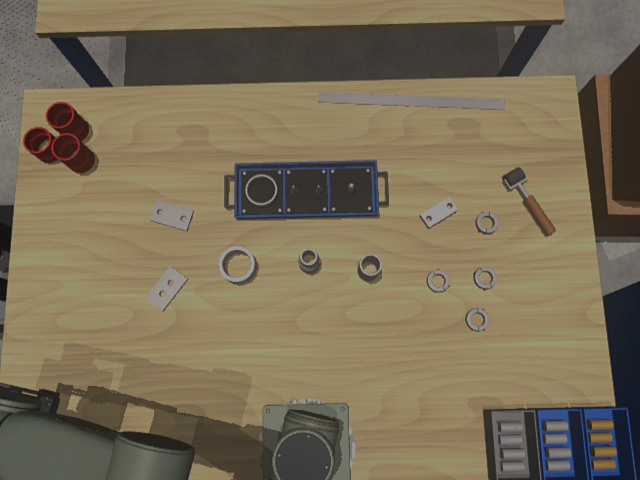

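View pics/side0.png

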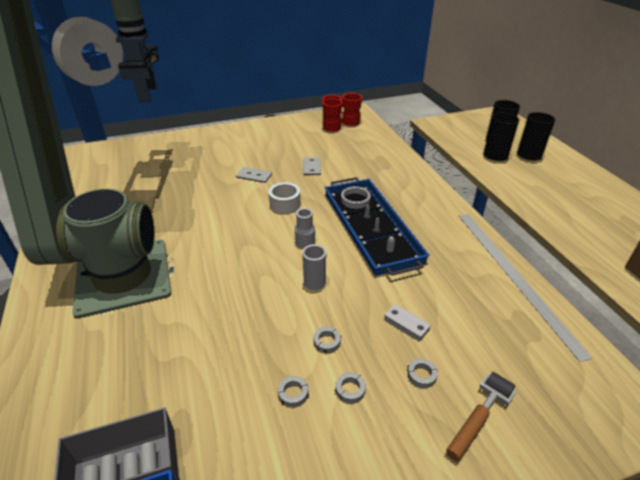

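```bash
cat > h.py <<'E'
from workcell import *
import numpy as np, cv2
from scipy.spatial.transform import Rotation as R
def ray(m,uv):
    uv=np.atleast_2d(uv).astype(float)
    d=np.c_[(uv[:,0]-m["cx"])/m["fx"],-(uv[:,1]-m["cy"])/m["fy"],-np.ones(len(uv))]
    T=np.array(m["T"]); d=d@T[:3,:3].T
    return T[:3,3],d/np.linalg.norm(d,axis=1)[:,None]
def plane(m,uv,z):
    o,d=ray(m,uv); return o+d*((z-o[2])/d[:,2])[:,None]
def tri(obs):
    A=np.zeros((3,3));b=np.zeros(3);L=[]
    for m,uv in obs:
        o,d=ray(m,uv);P=np.eye(3)-np.outer(d[0],d[0]);A+=P;b+=P@o;L.append((o,P))
    x=np.linalg.solve(A,b);return x,[round(float(np.linalg.norm(P@(x-o))),2) for o,P in L]
def tool(): 
    s=state(); return np.array(s["ee_pos"]),R.from_euler("xyz",s["ee_rot"],degrees=True)
def go(xyz,yaw):
    "remaining travel in tool axes (turn first: yaw about tool z, then shift in the turned frame)"
    p,r=tool();t=R.from_euler("xyz",[180,0,yaw],degrees=True)
    print("rotvec(tool)",np.round((r.inv()*t).as_rotvec(degrees=True),1),
      "shift now-axes",np.round(r.inv().apply(np.array(xyz)-p),1),"shift turned-axes",np.round(t.inv().apply(np.array(xyz)-p),1))
def shot(n,name):
    m=camera_model(n);im=grab_frame(n);cv2.imwrite(f"pics/{name}.png",im)
    np.save(f"pics/{name}.npy",np.array([m],dtype=object),allow_pickle=True);return m,im
def load(name): return np.load(f"pics/{name}.npy",allow_pickle=True)[0],cv2.imread(f"pics/{name}.png")
E
python3 - <<'E'
from h import *
mt=camera_model("top");ms=camera_model("side")
for n,uv,z in [("cup",(262,190),30),("pinL",(293,188),48),("pinR",(318,188),48),("post",(351,187),48),("spacer",(438,213),18),("plateA",(172,215),8),("plateB",(167,288),8),("step",(309,256),95),("straight",(370,261),95),("tape",(237,265),48),("collar",(438,281),18),("collar2",(485,278),18),("c3",(477,320),18),("c4",(487,223),18)]:
    print(n,np.round(plane(mt,uv,z)[0]))
for n,a,b in [("post",(351,186),(391,238)),("pinL",(293,188),(366,208)),("spacer",(438,213),(407,322)),("collar",(438,281),(327,339)),("step",(309,255),(304,213))]:
    print(n,tri([(mt,a),(ms,b)]))
E
```

```text
cup [634. 100.  30.]
pinL [632.  20.  48.]
pinR [630. -43.  48.]
post [ 631. -127.   48.]
spacer [ 565. -348.   18.]
plateA [580. 334.   8.]
plateB [391. 341.   8.]
step [447. -18.  95.]
straight [ 432. -163.   95.]
tape [438. 160.  48.]
collar [ 391. -336.   18.]
collar2 [ 395. -454.   18.]
c3 [ 292. -426.   18.]
c4 [ 536. -470.   18.]
post (array([ 635.47880162, -127.33755802,   48.44160992]), [2.08, 2.08])
pinL (array([634.86822329,  20.1299893 ,  39.47699998]), [0.12, 0.12])
spacer (array([ 569.79100551, -350.07439597,    8.38046565]), [2.03, 2.03])
collar (array([ 393.36984176, -337.97161926,   10.6131207 ]), [1.74, 1.74])
step (array([448.93562652, -18.1841827 ,  94.74875739]), [0.88, 0.88])
```

View pics/wrist0.png

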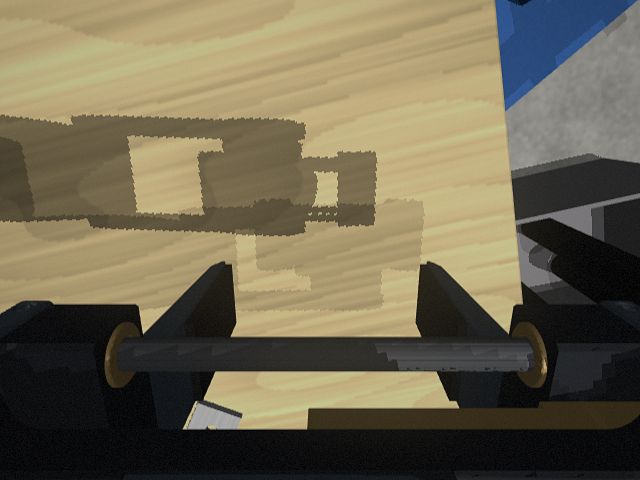

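Careful with the scale: shifts go in shares of 50 mm and turns go in shares of 180 degrees. That gives: -38 mm is -0.76, -11 mm is -0.22.

```bash
R8(){ :; }
echo '-0.76 -0.22 0 0 0 0;-0.76 -0.22 0 0 0 0;-0.76 -0.22 0 0 0 0;-0.76 -0.22 0 0 0 0;-0.76 -0.22 0 0 0 0;-0.76 -0.22 0 0 0 0;-0.76 -0.22 0 0 0 0;-0.76 -0.22 0 0 0 0' | python3 -m pendant
echo '-0.76 -0.22 0 0 0 0;-0.76 -0.22 0 0 0 0;-0.76 -0.22 0 0 0 0;-0.76 -0.22 0 0 0 0;-0.76 -0.22 0 0 0 0;-0.76 -0.22 0 0 0 0;-0.76 -0.22 0 0 0 0;0 0 0 0 0 0' | python3 -m pendant
echo '0 0 0 0 0 0;0 0 0 0 0 0' | python3 -m pendant
python3 -c "
from h import *;shot('wrist','w1')"
echo '-0.2 -0.6 0 0 0 0;-0.2 -0.6 0 0 0 0;-0.2 -0.6 0 0 0 0;-0.2 -0.6 0 0 0 0;-0.2 -0.6 0 0 0 0;-0.2 -0.6 0 0 0 0;-0.2 -0.6 0 0 0 0;-0.2 -0.6 0 0 0 0' | python3 -m pendant
echo '0 0 0 0 0 0;0 0 0 0 0 0;0 0 0 0 0 0' | python3 -m pendant
python3 -c "
from h import *;shot('wrist','w2')
a=load('w1')[1];b=load('w2')[1];cv2.imwrite('pics/w12.png',cv2.resize(np.vstack([a[:290],b[:290]]),None,fx=1,fy=1))"
```

```text
time_s: 0.95
ee_pos: [409.3, 402.6, 213.7]
ee_rot: [-180.0, -0.0, 166.7]
force: [1.6, 0.3, -0.0]
gripper_width: 91.4
gripper_force: 0.0
time_s: 1.75
ee_pos: [652.9, 264.2, 212.3]
ee_rot: [-179.9, 0.1, 166.4]
force: [0.5, 0.4, -0.6]
gripper_width: 90.9
gripper_force: 0.0
time_s: 1.95
ee_pos: [648.3, 267.9, 213.7]
ee_rot: [-180.0, -0.1, 166.7]
force: [0.3, 0.3, -0.0]
gripper_width: 91.3
gripper_force: 0.0
time_s: 2.8
ee_pos: [671.0, 15.6, 214.5]
ee_rot: [180.0, 0.0, 166.8]
force: [-0.1, -0.1, -0.6]
gripper_width: 91.3
gripper_force: 0.0
time_s: 3.1
ee_pos: [671.3, 17.0, 214.2]
ee_rot: [180.0, -0.0, 166.7]
force: [-0.0, 0.7, -0.4]
gripper_width: 91.0
gripper_force: 0.0
```

View pics/w12.png

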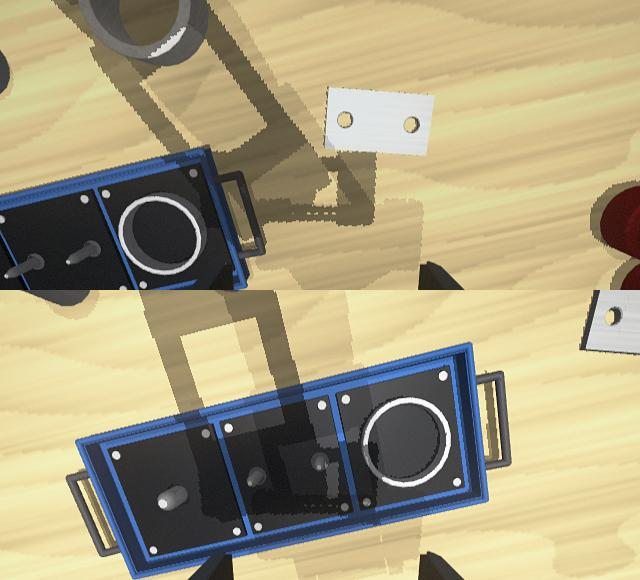

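```bash
cat > m1.py <<'E'
from h import *
def blobs(im,thr,amin,amax,hi=True):
    g=cv2.cvtColor(im,cv2.COLOR_BGR2GRAY);b=((g>thr) if hi else (g<thr)).astype(np.uint8)
    n,l,s,c=cv2.connectedComponentsWithStats(b)
    return [(c[i],s[i]) for i in range(1,n) if amin<s[i,4]<amax]
E
python3 - <<'E'
from m1 import *
m2,i2=load('w2')
pts=[]
for n,L in dict(pin=[(228,138),(322,115),(258,237),(345,217)],cup=[(346,109),(443,86),(457,192),(366,213)],post=[(116,165),(206,144),(153,260),(237,241)]).items():
    P=[]
    for u,v in L:
        w=i2[v-8:v+9,u-8:u+9].min(axis=2).astype(float);w=np.clip(w-w.max()*.6,0,None)
        yy,xx=np.mgrid[v-8:v+9,u-8:u+9];P.append([(w*xx).sum()/w.sum(),(w*yy).sum()/w.sum()])
    P=np.array(P);X=plane(m2,P,11)
    print(n,np.round(P,1).tolist(),np.round(X.mean(0),1),np.round(X[:,:2]-X[:,:2].mean(0),1).tolist())
    pts.append(X.mean(0))
print('axis angle',np.degrees(np.arctan2(*(pts[1]-pts[2])[[1,0]])),np.linalg.norm(pts[1]-pts[2]))
# cup rim in both
for nm,(u0,u1,v0,v1) in dict(w2=(350,460,95,205),w1=(105,215,185,285)).items():
    m,im=load(nm);g=im.min(axis=2)[v0:v1,u0:u1]
    c,_=cv2.findContours((g>170).astype(np.uint8),cv2.RETR_EXTERNAL,cv2.CHAIN_APPROX_NONE);c=max(c,key=lambda q:cv2.arcLength(q,1))
    e=cv2.fitEllipse(cv2.convexHull(c));uv=np.array(e[0])+[u0,v0];print(nm,uv,e[1],plane(m,uv,30));globals()[nm]=(m,uv)
print('cup',tri([w1,w2]))
# plate
m1,i1=load('w1');g=i1.min(axis=2);b=(g>165).astype(np.uint8);b[:80]=0;b[165:]=0;b[:,:320]=0;b[:,440:]=0
c,h=cv2.findContours(b,cv2.RETR_CCOMP,cv2.CHAIN_APPROX_NONE)
for q in c:
    if cv2.contourArea(q)>60:
        r=cv2.minAreaRect(q);X=plane(m1,cv2.boxPoints(r),8);print(cv2.contourArea(q),np.round(r[0],1),X.mean(0).round(1),[round(float(np.linalg.norm(X[i]-X[i+1])),1) for i in(0,1)],[round(float(np.degrees(np.arctan2(*(X[i+1]-X[i])[[1,0]]))),1) for i in(0,1)])
E
```

```text
pin [[228.1, 137.5], [321.4, 114.8], [257.7, 236.2], [344.2, 216.7]] [636.6 -12.3  11. ] [[-51.2, -46.0], [-50.9, 46.2], [51.1, -46.2], [51.1, 45.9]]
cup [[345.3, 108.9], [442.6, 85.3], [456.7, 191.6], [366.2, 212.3]] [637.  102.9  11. ] [[-51.4, -45.8], [-51.1, 46.2], [51.1, 46.1], [51.3, -46.5]]
post [[115.7, 164.8], [205.3, 143.1], [153.0, 259.8], [236.3, 240.9]] [ 636.4 -127.7   11. ] [[-51.3, -46.0], [-51.0, 46.3], [51.2, -46.3], [51.2, 46.0]]
axis angle 89.83148100262474 230.57375346386542
w2 [406.64697266 151.73747635] (85.22814178466797, 91.0228500366211) [[635.44565434 103.16984706  30.        ]]
w1 [159.28912354 234.82791519] (73.94083404541016, 85.20136260986328) [[635.60001579 103.38451166  30.        ]]
cup (array([635.56959874, 103.23341536,  29.71229008]), [0.09, 0.09])
6314.0 [379.  121.5] [581.7 337.    8. ] [57.0, 99.8] [162.2, 72.7]
230.5 [411.5 124.5] [590.9 366.8   8. ] [15.7, 16.2] [170.2, 76.7]
234.5 [344.8 119.3] [571.5 305.5   8. ] [16.3, 15.9] [120.6, 33.7]
```

Converted, -47 mm is -0.94, -3 mm is -0.06.

```bash
echo '-0.06 -0.94 0 0 0 0;-0.06 -0.94 0 0 0 0;-0.06 -0.94 0 0 0 0;-0.06 -0.94 0 0 0 0;-0.06 -0.94 0 0 0 0;-0.06 -0.94 0 0 0 0;-0.06 -0.94 0 0 0 0;-0.06 -0.94 0 0 0 0' | python3 -m pendant
echo '-0.06 -0.92 0 0 0 0;0 0 0 0 0 0.0422;0 0 0 0 0 0.0422;0 0 0 0 0 0.0422;0 0 0 0 0 0.0422;0 0 0 0 0 0.0422;0 0 0 0 0 0.0422' | python3 -m pendant
echo '0 0 0 0 0 0;0 0 0 0 0 0;0 0 0 0 0 0' | python3 -m pendant
python3 -c "
from h import *;shot('wrist','w3')"
```

```text
time_s: 3.95
ee_pos: [608.5, -356.3, 214.1]
ee_rot: [180.0, 0.0, 166.8]
force: [2.1, 0.1, 1.2]
gripper_width: 91.1
gripper_force: 0.0
time_s: 4.65
ee_pos: [601.4, -399.9, 213.9]
ee_rot: [180.0, -0.0, 120.9]
force: [-0.5, 0.5, -0.3]
gripper_width: 91.2
gripper_force: 0.0
time_s: 4.95
ee_pos: [600.9, -400.8, 213.9]
ee_rot: [180.0, -0.0, 121.2]
force: [0.5, 0.6, 0.1]
gripper_width: 90.9
gripper_force: 0.0
```

View pics/w3.png

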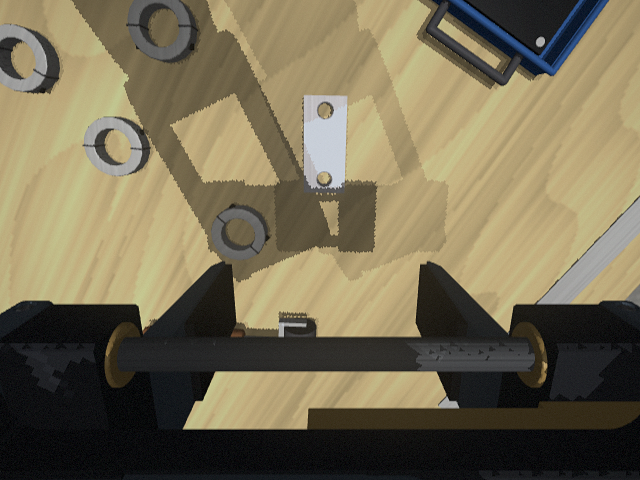

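```bash
python3 - <<'E'
from m1 import *
m,im=load('w3');g=im.min(axis=2)
sub=(g>150).astype(np.uint8);sub[:,:290]=0;sub[:,360:]=0;sub[:85]=0;sub[210:]=0
c,_=cv2.findContours(sub,cv2.RETR_CCOMP,cv2.CHAIN_APPROX_NONE)
for q in c:
    if cv2.contourArea(q)>60:
        r=cv2.minAreaRect(q);X=plane(m,cv2.boxPoints(r),18);print(cv2.contourArea(q),np.round(r[0],1),X.mean(0).round(1),[round(float(np.linalg.norm(X[i]-X[i+1])),1) for i in(0,1)],[round(float(np.degrees(np.arctan2(*(X[i+1]-X[i])[[1,0]]))),1) for i in(0,1)])
H=plane(m,[(325,110),(324,178)],18);print(H.round(1),H.mean(0),np.linalg.norm(H[0]-H[1]),np.degrees(np.arctan2(*(H[0]-H[1])[[1,0]])))
for uv in [(162,28),(22,58),(116,146),(239,234)]:print(uv,plane(m,uv,18).round(0))
t,d=camera_model('top'),0
print(plane(camera_model('side'),[(327,337)],18),plane(t,[(438,281)],18))
# height: triangulate spacer centre with top camera
ti=cv2.imread('pics/top0.png').min(axis=2);b=(ti>120).astype(np.uint8)
b[:195]=0;b[232:]=0;b[:,:418]=0;b[:,460:]=0
q=max(cv2.findContours(b,0,1)[0],key=cv2.contourArea);print(cv2.minAreaRect(q),tri([(m,(325,142)),(t,cv2.minAreaRect(q)[0])]))
go((568,-349,100),121)
E
```

```text
3470.0 [325.  141.5] [ 568.3 -348.4   18. ] [38.4, 85.7] [31.3, -57.8]
256.5 [324.8 109.8] [ 552.6 -322.9   18. ] [16.5, 15.9] [74.5, -12.0]
[[ 552.9 -322.9   18. ]
 [ 584.7 -377.2   18. ]] [ 568.76346544 -350.02415884   18.        ] 62.894830291618526 120.34733491108723
(162, 28) [[ 396. -339.   18.]]
(22, 58) [[ 300. -425.   18.]]
(116, 146) [[ 400. -454.   18.]]
(239, 234) [[ 540. -471.   18.]]
[[ 394.85033055 -338.63858915   18.        ]] [[ 390.57264389 -336.27686285   18.        ]]
((438.91412353515625, 211.3605499267578), (15.591899871826172, 34.72145462036133), 58.392494201660156) (array([ 567.12360526, -347.50970576,   28.41113568]), [0.67, 0.67])
rotvec(tool) [ 0.  -0.   0.2] shift now-axes [ 61.5  -1.2 113.9] shift turned-axes [ 61.5  -1.3 113.9]
```

Converted, 35 mm is 0.7, 20 mm is 0.4.

```bash
echo '0.4 0 0.7 0 0 0;0.4 0 0.7 0 0 0;0 0 0 0 0 0;0 0 0 0 0 0' | python3 -m pendant
python3 - <<'E'
from m1 import *
m,im=shot('wrist','w4');g=im.min(axis=2);h=[]
for n in('w3','w4'):
    m,im=load(n);g=im.min(axis=2)
    sub=(g>120).astype(np.uint8)*255;sub[:,:250]=0;sub[:,400:]=0
    c,hh=cv2.findContours(sub,cv2.RETR_CCOMP,cv2.CHAIN_APPROX_NONE)
    L=[]
    for q,k in zip(c,hh[0]):
        if k[3]>=0 and 100<cv2.contourArea(q)<900: e=cv2.fitEllipse(q);L.append((e[0],e[1]))
    print(n,[(np.round(a,1).tolist(),np.round(b,1).tolist(),plane(m,a,18)[0].round(1).tolist()) for a,b in L]);h.append((m,L))
go((569,-350,4),121)
E
```

```text
time_s: 5.4
ee_pos: [580.6, -367.5, 144.4]
ee_rot: [180.0, 0.0, 121.1]
force: [0.6, -0.9, 1.0]
gripper_width: 91.0
gripper_force: 0.0
w3 [([323.6, 179.8], [13.5, 16.2], [585.2, -378.8, 18.0]), ([324.8, 109.4], [16.5, 17.5], [552.5, -322.5, 18.0])]
w4 [([324.8, 161.2], [17.3, 18.4], [552.9, -323.1, 18.0]), ([321.5, 142.5], [3.2, 70.1], [543.4, -312.3, 18.0])]
rotvec(tool) [0.1 0.3 0.1] shift now-axes [ 23.1  -1.7 142. ] shift turned-axes [ 22.5  -1.4 142.1]
```

View pics/w4.png

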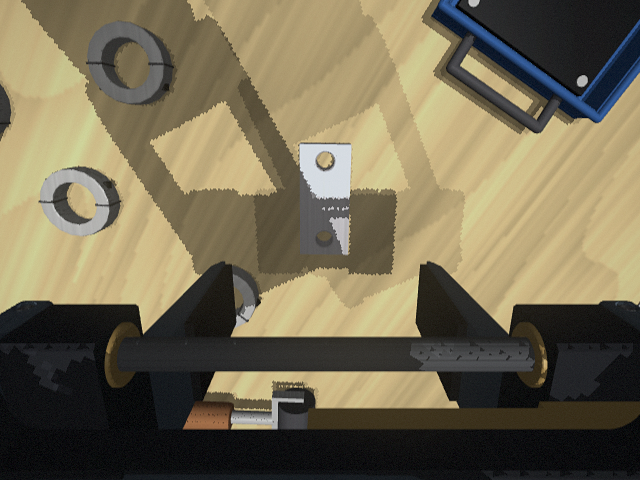

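Converted, 45 mm is 0.9, 23.5 mm is 0.47, 0.7 degrees / 180 = 0.0039.

```bash
echo '0.47 -0.03 0 0 0 0.0039;0 0 0.9 0 0 0;0 0 0.9 0 0 0;0 0 0.7 0 0 0;0 0 0.28 0 0 0;0 0 0 0 0 0;0 0 0 0 0 0' | python3 -m pendant
echo '0 0 0 0 0 0;0 0 0 0 0 0;0 0 0 0 0 0;0 0 0 0 0 0;0 0 0 0 0 0;0 0 0 0 0 0;0 0 0 0 0 0;0 0 0 0 0 0' | python3 -m pendant 30 35
```

```text
time_s: 6.15
ee_pos: [568.7, -349.4, 7.3]
ee_rot: [179.9, 0.3, 120.4]
force: [0.3, 0.1, 0.3]
gripper_width: 91.2
gripper_force: 0.0
time_s: 6.95
ee_pos: [566.6, -347.6, 4.9]
ee_rot: [180.0, -0.0, 120.4]
force: [0.4, 0.6, 0.3]
gripper_width: 40.0
gripper_force: 35.0
```

Converted, -45 mm is -0.9, 28.7 mm is 0.574.

```bash
echo '0 0 -0.4 0 0 0;0 0 -0.9 0 0 0;0 0 -0.9 0 0 0;0.64 0.574 0 0 0 0;0.64 0.574 0 0 0 0;0.64 0.574 0 0 0 0;0.64 0.574 0 0 0 0;0.64 0.574 0 0 0 0' | python3 -m pendant
echo '0.64 0.574 0 0 0 0;0.64 0.574 0 0 0 0;0.64 0.574 0 0 0 0;0 0 0 0 0 0.0422;0 0 0 0 0 0.0422;0 0 0 0 0 0.0422;0 0 0 0 0 0.0422;0 0 0 0 0 0' | python3 -m pendant
echo '0 0 0 0 0 0;0 0 0 0 0 0;0 0 0 0 0 0' | python3 -m pendant
python3 -c "
from h import *;shot('wrist','w5')
p=[state()['ee_pos'] for i in range(3)];print(p)"
```

```text
time_s: 7.75
ee_pos: [609.2, -135.5, 114.5]
ee_rot: [-180.0, -0.0, 120.3]
force: [0.7, 0.1, -1.5]
gripper_width: 40.0
gripper_force: 35.0
time_s: 8.55
ee_pos: [634.9, -10.7, 114.4]
ee_rot: [-179.9, -0.0, 90.0]
force: [-0.3, 0.2, -1.8]
gripper_width: 39.9
gripper_force: 35.0
time_s: 8.85
ee_pos: [635.2, -10.9, 114.8]
ee_rot: [-180.0, -0.0, 90.0]
force: [-0.2, -0.2, -2.3]
gripper_width: 39.7
gripper_force: 35.0
[array([635.23714112, -10.83751606, 114.89700119]), array([635.23714112, -10.83751606, 114.89700119]), array([635.23714112, -10.83751606, 114.89700119])]
```

View pics/w5.png

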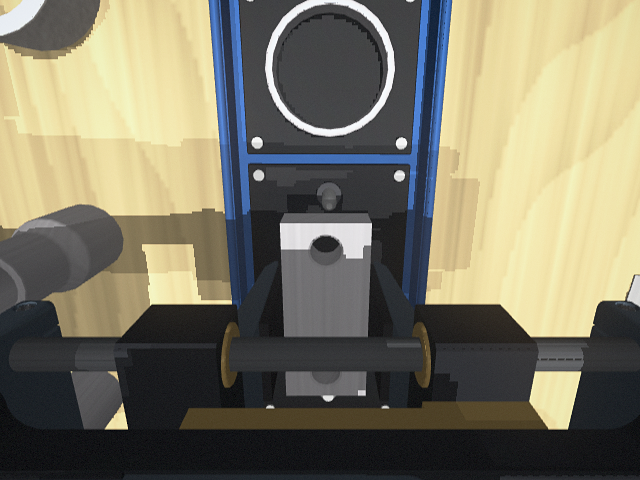

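```bash
python3 - <<'E'
from m1 import *
m,im=load('w5')
print('cam',np.array(m['T'])[:3,3])
hs=plane(m,[(326,248)],127.9);print('hole',hs)
print('rear hole',plane(m,[(326,370)],127.9))
print('edges',plane(m,[(281.5,230),(371,230),(283,395),(366,395),(281,222),(371,222)],127.9).round(1))
print('cup',plane(m,[(330,67)],30),'pin',plane(m,[(329,190),(329,184)],48))
P=[]
for u,v in [(258,175),(400,176),(257,143),(402,144)]:
    w=im[v-8:v+9,u-8:u+9].min(axis=2).astype(float);w=np.clip(w-w.max()*.6,0,None);yy,xx=np.mgrid[v-8:v+9,u-8:u+9];P.append([(w*xx).sum()/w.sum(),(w*yy).sum()/w.sum()])
print(np.round(P,1).tolist(),plane(m,P,11).round(1))
E
python3 - <<'E'
import cv2
im=cv2.imread('pics/w5.png')[160:280,260:400]
cv2.imwrite('pics/w5c.png',cv2.resize(im,None,fx=4,fy=4,interpolation=cv2.INTER_CUBIC))
E
```

```text
cam [634.34984587  74.04666104 285.83116349]
hole [[634.65402592  18.65649346 127.9       ]]
rear hole [[634.74996421 -45.05852127 127.9       ]]
edges [[615.2  27.  127.9]
 [654.3  27.  127.9]
 [613.1 -60.  127.9]
 [655.  -59.9 127.9]
 [615.1  30.6 127.9]
 [654.2  30.6 127.9]]
cup [[637.15967039 103.98996738  30.        ]] pin [[636.6596639   29.75369713  48.        ]
 [636.64484895  33.59639779  48.        ]]
[[258.3, 175.0], [399.1, 175.4], [256.7, 141.8], [401.0, 142.6]] [[585.5  33.9  11. ]
 [688.   33.7  11. ]
 [585.6  57.3  11. ]
 [687.9  56.9  11. ]]
```

View pics/w5c.png

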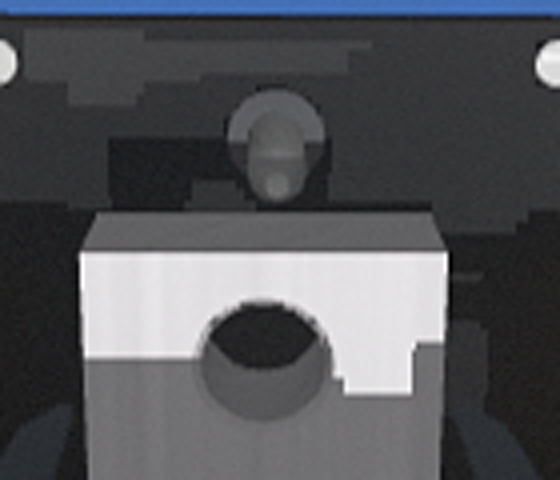

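Converted, 35 mm is 0.7, 1.9 mm is 0.038.

```bash
echo '0.04 0.038 0.2 0 0 0;0 0 0.7 0 0 0;0 0 0.3 0 0 0;0 0 0.2 0 0 0;0 0 0 0 0 0;0 0 0 0 0 0' | python3 -m pendant
echo '0 0 0.12 0 0 0;0 0 0.12 0 0 0;0 0 0.12 0 0 0;0 0 0 0 0 0;0 0 0 0 0 0' | python3 -m pendant
echo '0 0 0.1 0 0 0;0 0 0.08 0 0 0;0 0 0.04 0 0 0;0 0 0 0 0 0;0 0 0 0 0 0' | python3 -m pendant
```

```text
time_s: 9.5
ee_pos: [637.8, -8.8, 45.3]
ee_rot: [179.9, -0.0, 90.0]
force: [0.1, -0.2, -1.6]
gripper_width: 39.7
gripper_force: 35.0
time_s: 10.0
ee_pos: [637.1, -8.8, 26.7]
ee_rot: [-180.0, -0.0, 90.0]
force: [-0.5, -0.5, -1.6]
gripper_width: 39.9
gripper_force: 35.0
time_s: 10.5
ee_pos: [637.2, -8.8, 15.9]
ee_rot: [-180.0, -0.0, 90.0]
force: [0.5, 0.0, -2.1]
gripper_width: 40.3
gripper_force: 35.0
```

Converted, 0.8 mm is 0.016.

```bash
echo '0 0 0.016 0 0 0;0 0 0 0 0 0' | python3 -m pendant
echo '0 0 0 0 0 0;0 0 0 0 0 0;0 0 0 0 0 0;0 0 -0.4 0 0 0;0 0 -0.8 0 0 0;0 0 -0.8 0 0 0;0 0 -0.8 0 0 0;0 0 0 0 0 0' | python3 -m pendant 58
echo '0.76 -0.16 0 0 0 0;0.76 -0.16 0 0 0 0;0.76 -0.16 0 0 0 0;0.76 -0.16 0 0 0 0;0.76 -0.16 0 0 0 0;0.76 -0.16 0 0 0 0;0.76 -0.16 0 0 0 0.0328;0 0 0 0 0 0.0328' | python3 -m pendant 91
echo '0 0 0 0 0 0.0322;0 0 0 0 0 0;0 0 0 0 0 0;0 0 0 0 0 0' | python3 -m pendant
python3 - <<'E'
from m1 import *
shot('wrist','w6')
L={}
for n in('w1','w6'):
    m,im=load(n);g=im.min(axis=2);b=(g>150).astype(np.uint8)
    c,hh=cv2.findContours(b,cv2.RETR_CCOMP,cv2.CHAIN_APPROX_NONE);L[n]=[]
    for q,k in zip(c,hh[0]):
        if k[3]>=0 and 150<cv2.contourArea(q)<900 and 3000<cv2.contourArea(c[k[3]])<20000:
            e=cv2.fitEllipse(q);L[n].append((m,e[0]));print(n,np.round(e,1) if 0 else (np.round(e[0],1),np.round(e[1],1)),plane(m,e[0],8)[0].round(1))
for a in L['w1']:
  for b in L['w6']: print(tri([a,b]))
go((581.3,336.3,2.5),72.4)
E
```

```text
time_s: 10.7
ee_pos: [637.2, -8.8, 15.2]
ee_rot: [180.0, -0.0, 90.0]
force: [0.4, 0.1, -2.2]
gripper_width: 39.9
gripper_force: 35.0
time_s: 11.5
ee_pos: [641.0, -8.9, 162.1]
ee_rot: [179.2, 0.0, 90.0]
force: [0.2, -0.5, -0.5]
gripper_width: 57.6
gripper_force: 0.0
time_s: 12.3
ee_pos: [579.8, 261.7, 154.3]
ee_rot: [-179.9, -0.1, 78.2]
force: [0.6, -0.5, -0.3]
gripper_width: 90.6
gripper_force: 0.0
time_s: 12.7
ee_pos: [581.3, 256.9, 154.9]
ee_rot: [-180.0, 0.0, 72.4]
force: [0.5, -1.1, -0.3]
gripper_width: 91.3
gripper_force: 0.0
w6 (array([103.6, 195.8]), array([17.6, 20.6])) [405.7 333.8   8. ]
w6 (array([ 63.5, 182.6]), array([17.5, 21.3])) [378.6 354.3   8. ]
w6 (array([298. , 168.6]), array([19.1, 20.3])) [571.6 305.6   8. ]
w6 (array([296.1,  86.4]), array([20.4, 21.6])) [590.9 366.8   8. ]
rotvec(tool) [-0.  0. -0.] shift now-axes [ 75.7 -24.1 152.5] shift turned-axes [ 75.7 -24.1 152.5]
```

View pics/w6.png

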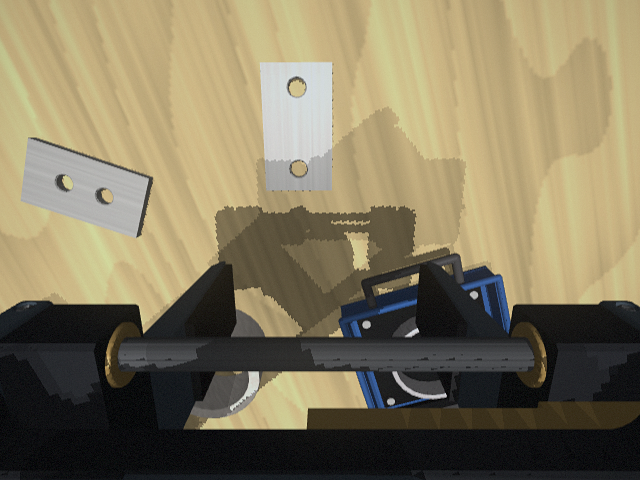

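Converted, 45 mm is 0.9, 38 mm is 0.76.

```bash
echo '0.76 -0.24 0.2 0 0 0;0.754 -0.242 0.2 0 0 0;0 0 0.9 0 0 0;0 0 0.9 0 0 0;0 0 0.6 0 0 0;0 0 0.24 0 0 0;0 0 0 0 0 0;0 0 0 0 0 0' | python3 -m pendant
echo '0 0 0 0 0 0;0 0 0 0 0 0;0 0 0 0 0 0;0 0 0 0 0 0;0 0 0 0 0 0;0 0 0 0 0 0;0 0 0 0 0 0;0 0 0 0 0 0' | python3 -m pendant 45 45
```

```text
time_s: 13.55
ee_pos: [582.3, 336.9, 4.2]
ee_rot: [179.9, -0.1, 72.4]
force: [-0.0, 0.2, 0.1]
gripper_width: 90.9
gripper_force: 0.0
time_s: 14.35
ee_pos: [581.6, 336.7, 3.4]
ee_rot: [180.0, -0.0, 72.4]
force: [1.1, -0.4, 1.4]
gripper_width: 55.5
gripper_force: 45.0
```

Converted, -45 mm is -0.9, -39.5 mm is -0.79.

```bash
echo '0 0 -0.4 0 0 0;0 0 -0.9 0 0 0;0 0 -0.9 0 0 0;-0.79 0.396 0 0 0 0;-0.79 0.396 0 0 0 0;-0.79 0.396 0 0 0 0;-0.79 0.396 0 0 0 0;-0.79 0.396 0 0 0 0' | python3 -m pendant
echo '-0.79 0.396 0 0 0 0;-0.79 0.396 0 0 0 0;-0.79 0.396 0 0 0 0;0 0 0 0 0 -0.0328;0 0 0 0 0 -0.0328;0 0 0 0 0 -0.0322;0 0 0 0 0 0;0 0 0 0 0 0' | python3 -m pendant
echo '0 0 0 0 0 0;0 0 0 0 0 0' | python3 -m pendant
python3 - <<'E'
from m1 import *
m,im=shot('wrist','w7');print(tool()[0])
cv2.imwrite('pics/w7c.png',cv2.resize(im[100:400,200:460],None,fx=2,fy=2,interpolation=cv2.INTER_CUBIC))
E
```

```text
time_s: 15.15
ee_pos: [614.7, 116.9, 112.0]
ee_rot: [-179.8, 0.0, 72.4]
force: [0.7, 0.9, -4.3]
gripper_width: 55.3
gripper_force: 45.0
time_s: 15.95
ee_pos: [635.8, -12.3, 112.3]
ee_rot: [-179.9, -0.0, 89.8]
force: [0.8, -0.5, -3.8]
gripper_width: 55.9
gripper_force: 45.0
time_s: 16.15
ee_pos: [636.4, -12.3, 113.0]
ee_rot: [-180.0, -0.0, 89.9]
force: [0.3, 0.1, -4.0]
gripper_width: 55.7
gripper_force: 45.0
[636.4372657  -12.28948207 113.01809566]
```

View pics/w7c.png

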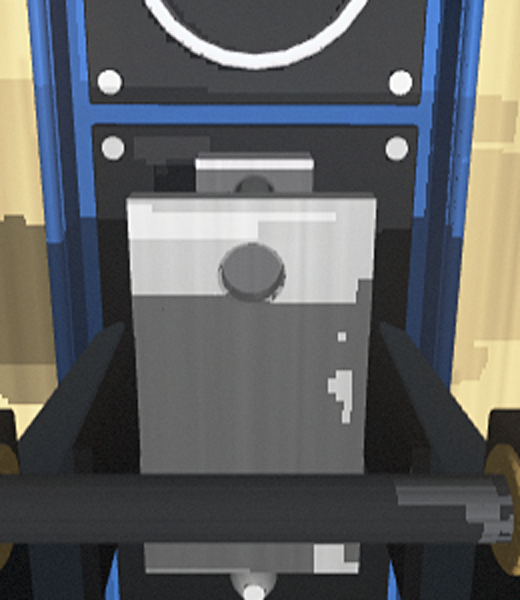

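```bash
python3 - <<'E'
from m1 import *
m,im=load('w7')
print('hole',plane(m,[(325.75,235.5)],117.6).round(1),'edges front L,R',plane(m,[(264,199),(387.5,199)],117.6).round(1),'rear',plane(m,[(273,386.5),(379.5,386.5)],117.6).round(1))
P=[]
for u,v in [(256.5,174),(398,174),(254.5,141),(400,141)]:
    u=int(u);v=int(v);w=im[v-8:v+9,u-8:u+9].min(axis=2).astype(float);w=np.clip(w-w.max()*.6,0,None);yy,xx=np.mgrid[v-8:v+9,u-8:u+9];P.append([(w*xx).sum()/w.sum(),(w*yy).sum()/w.sum()])
print('screws',plane(m,P,11).round(1),'rear pin tip',plane(m,[(326.5,396)],50).round(1))
print('spacer front edge', plane(m,[(298,179),(356,179)],28).round(1))
E
```

```text
hole [[635.8  20.4 117.6]] edges front L,R [[608.1  37.6 117.6]
 [663.5  37.6 117.6]] rear [[607.9 -63.  117.6]
 [664.1 -63.  117.6]]
screws [[585.5  33.8  11. ]
 [687.9  33.6  11. ]
 [585.6  57.3  11. ]
 [688.   56.7  11. ]] rear pin tip [[ 636.3 -126.7   50. ]]
spacer front edge [[617.   32.6  28. ]
 [656.4  32.6  28. ]]
```

Converted, 35 mm is 0.7, 12 mm is 0.24.

```bash
echo '-0.004 0.018 0.2 0 0 0;0 0 0.7 0 0 0;0 0 0.24 0 0 0;0 0 0.12 0 0 0;0 0 0.12 0 0 0;0 0 0 0 0 0;0 0 0 0 0 0' | python3 -m pendant
echo '0 0 0.1 0 0 0;0 0 0.08 0 0 0;0 0 0.05 0 0 0;0 0 0 0 0 0;0 0 0 0 0 0;0 0 0 0 0 0' | python3 -m pendant
```

```text
time_s: 16.9
ee_pos: [638.1, -12.7, 45.0]
ee_rot: [179.9, -0.0, 90.0]
force: [0.5, -0.2, -3.9]
gripper_width: 55.3
gripper_force: 45.0
time_s: 17.5
ee_pos: [637.6, -12.7, 32.8]
ee_rot: [180.0, -0.0, 90.0]
force: [0.3, 0.4, -4.4]
gripper_width: 55.3
gripper_force: 45.0
```

Converted, 1 mm is 0.02.

```bash
echo '0 0 0.02 0 0 0;0 0 0 0 0 0' | python3 -m pendant
echo '0 0 0 0 0 0;0 0 0 0 0 0;0 0 0 0 0 0;0 0 -0.4 0 0 0;0 0 -0.8 0 0 0;0 0 -0.9 0 0 0;0 0 -0.9 0 0 0;0 0 -0.9 0 0 0' | python3 -m pendant 72
echo '-0.34 -0.76 0 0 0 0;-0.34 -0.76 0 0 0 0;-0.34 -0.76 0 0 0 0;-0.34 -0.76 0 0 0 0;-0.34 -0.76 0 0 0 0;0 0 0 0 0 0;0 0 0 0 0 0;0 0 0 0 0 0' | python3 -m pendant 91
python3 -c "
from h import *;shot('wrist','w8')"
echo '-0.6 0 0 0 0 0;-0.6 0 0 0 0 0;0 0 0 0 0 0;0 0 0 0 0 0;0 0 0 0 0 0' | python3 -m pendant
python3 -c "
from h import *;shot('wrist','w9')
a=load('w8')[1];b=load('w9')[1];cv2.imwrite('pics/w89.png',np.vstack([a[:290],b[:290]]))"
```

```text
time_s: 17.7
ee_pos: [637.4, -12.7, 31.6]
ee_rot: [-180.0, -0.0, 90.0]
force: [0.2, 0.1, -3.8]
gripper_width: 55.4
gripper_force: 45.0
time_s: 18.5
ee_pos: [637.3, -12.6, 229.0]
ee_rot: [179.9, -0.0, 90.0]
force: [-0.2, -0.4, 0.7]
gripper_width: 72.2
gripper_force: 0.0
time_s: 19.3
ee_pos: [448.6, -97.4, 227.1]
ee_rot: [179.9, 0.0, 90.0]
force: [0.1, 1.2, -0.9]
gripper_width: 91.1
gripper_force: 0.0
time_s: 19.85
ee_pos: [447.7, -156.8, 226.3]
ee_rot: [-180.0, -0.0, 90.0]
force: [0.0, 0.6, -0.5]
gripper_width: 91.1
gripper_force: 0.0
```

View pics/w89.png

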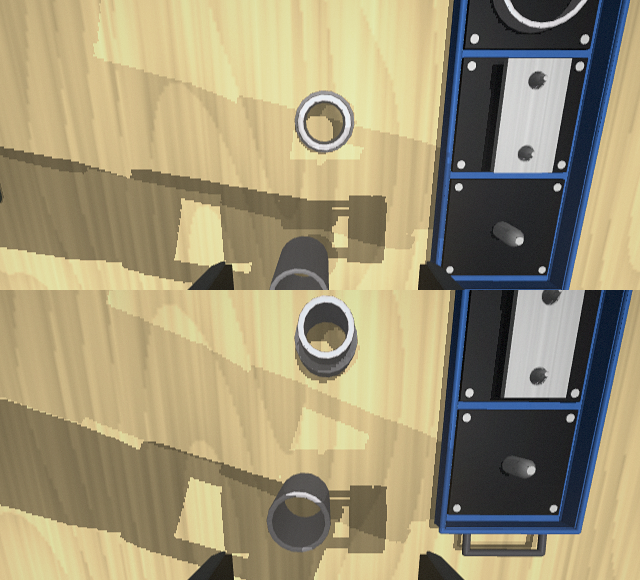

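```bash
python3 - <<'E'
from m1 import *
O=[]
for n,(u0,u1,v0,v1) in dict(w8=(290,362,85,160),w9=(290,362,0,75)).items():
    m,im=load(n);g=im.min(axis=2)[v0:v1,u0:u1]
    c,_=cv2.findContours(cv2.morphologyEx((g>165).astype(np.uint8),cv2.MORPH_CLOSE,np.ones((3,3))),cv2.RETR_EXTERNAL,cv2.CHAIN_APPROX_NONE)
    c=max(c,key=lambda q:cv2.arcLength(q,1));e=cv2.fitEllipse(cv2.convexHull(c));uv=np.array(e[0])+[u0,v0]
    print(n,uv.round(1),np.round(e[1],1),plane(m,uv,95).round(1));O.append((m,uv))
print(tri(O))
m=load('w8')[0];print('post',tri([(load('w8')[0],(519,240)),(load('w9')[0],(530,179.5))]))
E
```

```text
w8 [323.9 121.8] [52.5 55.5] [[446.9 -15.9  95. ]]
w9 [328.3  35. ] [60.2 65.8] [[448.9 -15.1  95. ]]
(array([447.88636385, -15.88311584,  99.29454931]), [0.94, 0.94])
post (array([ 636.06528984, -126.47632157,   49.7755341 ]), [0.31, 0.31])
```

Careful with the scale: shifts go in shares of 50 mm and turns go in shares of 180 degrees. That gives: 47 mm is 0.94, 46.8 mm is 0.936.

```bash
echo '0.94 0 0 0 0 0;0.94 0 0 0 0 0;0.936 0 0 0 0 0;0 0 0.9 0 0 0;0 0 0.9 0 0 0;0 0 0.9 0 0 0;0 0 0.58 0 0 0;0 0 0 0 0 0' | python3 -m pendant
echo '0 0 0 0 0 0;0 0 0 0 0 0;0 0 0 0 0 0;0 0 0 0 0 0;0 0 0 0 0 0;0 0 0 0 0 0;0 0 0 0 0 0;0 0 0 0 0 0' | python3 -m pendant 30 35
echo '0 0 0 0 0 0;0 0 0 0 0 0' | python3 -m pendant
```

```text
time_s: 20.7
ee_pos: [444.2, -15.7, 59.6]
ee_rot: [-179.5, -0.0, 90.0]
force: [0.2, -0.0, 0.8]
gripper_width: 90.8
gripper_force: 0.0
time_s: 21.5
ee_pos: [447.7, -16.8, 62.9]
ee_rot: [180.0, 0.0, 90.0]
force: [0.2, -0.6, 2.7]
gripper_width: 41.5
gripper_force: 35.0
time_s: 21.7
ee_pos: [447.7, -16.8, 62.9]
ee_rot: [180.0, 0.0, 90.0]
force: [-0.3, -0.9, 5.0]
gripper_width: 41.9
gripper_force: 35.0
```

Converted, -45 mm is -0.9, 37.8 mm is 0.756.

```bash
echo '0 0 -0.7 0 0 0;0 0 -0.9 0 0 0;0.48 0.756 0 0 0 0;0.48 0.756 0 0 0 0;0.48 0.756 0 0 0 0;0.48 0.756 0 0 0 0;0.48 0.756 0 0 0 0;0 0 0 0 0 0' | python3 -m pendant
echo '0 0 0.5 0 0 0;0 0 0.4 0 0 0;0 0 0.24 0 0 0;0 0 0 0 0 0;0 0 0 0 0 0' | python3 -m pendant
echo '0 0 0.12 0 0 0;0 0 0.08 0 0 0;0 0 0.04 0 0 0;0 0 0 0 0 0;0 0 0 0 0 0' | python3 -m pendant
```

```text
time_s: 22.5
ee_pos: [640.4, 106.3, 140.5]
ee_rot: [179.9, -0.1, 90.1]
force: [-1.3, -0.8, -2.7]
gripper_width: 41.8
gripper_force: 35.0
time_s: 23.0
ee_pos: [636.5, 103.0, 85.8]
ee_rot: [180.0, -0.0, 89.9]
force: [0.3, -0.7, -1.8]
gripper_width: 41.6
gripper_force: 35.0
time_s: 23.5
ee_pos: [636.6, 103.2, 73.8]
ee_rot: [180.0, -0.0, 90.0]
force: [0.6, 1.0, -2.5]
gripper_width: 41.3
gripper_force: 35.0
```

Converted, 0.7 mm is 0.014.

```bash
echo '0 0 0.014 0 0 0;0 0 0 0 0 0' | python3 -m pendant
echo '0 0 0 0 0 0;0 0 0 0 0 0;0 0 0 0 0 0;0 0 -0.5 0 0 0;0 0 -0.9 0 0 0;0 0 -0.9 0 0 0;0 0 -0.8 0 0 0;0 0 0 0 0 0' | python3 -m pendant 72
echo '-0.8 -0.5 0 0 0 0;-0.8 -0.5 0 0 0 0;-0.8 -0.5 0 0 0 0;-0.8 -0.5 0 0 0 0;-0.8 -0.5 0 0 0 0;-0.8 -0.5 0 0 0 0;-0.8 -0.5 0 0 0 0;-0.8 -0.5 0 0 0 0' | python3 -m pendant 91
echo '-0.8 -0.5 0 0 0 0;-0.8 -0.5 0 0 0 0;-0.8 -0.5 0 0 0 0;-0.76 -0.5 0 0 0 0;0 0 0 0 0 0.0472;0 0 0 0 0 0.0472;0 0 0 0 0 0.0472;0 0 0 0 0 0.0472' | python3 -m pendant
echo '0 0 0 0 0 0.0472;0 0 0 0 0 0.0472;0 0 0 0 0 0.0444;0 0 0 0 0 0;0 0 0 0 0 0;0 0 0 0 0 0' | python3 -m pendant
python3 -c "
from h import *;shot('wrist','w10')"
echo '0 0 0.6 0 0 0;0 0 0.6 0 0 0;0 0 0 0 0 0;0 0 0 0 0 0' | python3 -m pendant
python3 -c "
from h import *;shot('wrist','w11')
a=load('w10')[1];b=load('w11')[1];cv2.imwrite('pics/w1011.png',np.vstack([a[:290],b[:290]]))"
```

```text
time_s: 23.7
ee_pos: [636.6, 103.2, 73.0]
ee_rot: [180.0, -0.0, 90.0]
force: [0.2, 0.2, -3.0]
gripper_width: 41.8
gripper_force: 35.0
time_s: 24.5
ee_pos: [639.8, 103.6, 235.5]
ee_rot: [179.2, -0.1, 90.0]
force: [0.1, 0.5, 1.0]
gripper_width: 72.0
gripper_force: 0.0
time_s: 25.3
ee_pos: [434.9, -218.0, 227.7]
ee_rot: [180.0, 0.0, 90.0]
force: [-0.2, 0.2, -0.8]
gripper_width: 91.1
gripper_force: 0.0
time_s: 26.1
ee_pos: [335.8, -374.7, 227.5]
ee_rot: [-180.0, -0.0, 55.6]
force: [0.2, -0.7, 0.4]
gripper_width: 91.0
gripper_force: 0.0
time_s: 26.7
ee_pos: [336.1, -374.6, 227.8]
ee_rot: [-180.0, -0.0, 31.1]
force: [0.3, 0.8, -0.5]
gripper_width: 91.1
gripper_force: 0.0
time_s: 27.15
ee_pos: [336.3, -374.8, 168.2]
ee_rot: [-180.0, -0.0, 31.0]
force: [-0.4, 0.1, -0.2]
gripper_width: 90.9
gripper_force: 0.0
```

View pics/w1011.png

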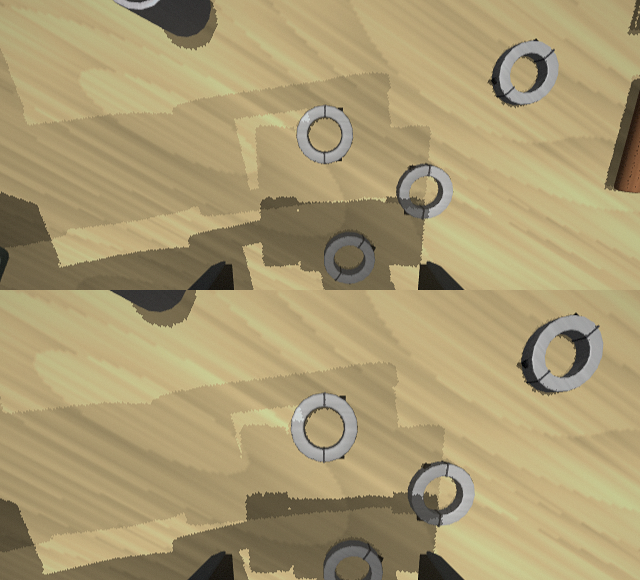

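```bash
python3 - <<'E'
from m1 import *
O=[]
for n,uv in dict(w10=(325,134.5),w11=(324.5,137.5)).items():
    m=load(n)[0];print(n,plane(m,uv,18).round(1));O.append((m,uv))
print(tri(O));go((*plane(*O[1],18)[0,:2],4),31)
E
```

```text
w10 [[ 393.4 -338.3   18. ]]
w11 [[ 393.5 -338.2   18. ]]
(array([ 392.63753143, -338.70126154,   -1.88499834]), [0.03, 0.03])
rotvec(tool) [ 0.1 -0.  -0. ] shift now-axes [ 67.7  -2.9 165.1] shift turned-axes [ 67.7  -2.6 165.1]
```

Converted, 45 mm is 0.9, 38 mm is 0.76.

```bash
echo '0.68 -0.028 0.2 0 0 0;0.674 -0.028 0.2 0 0 0;0 0 0.9 0 0 0;0 0 0.9 0 0 0;0 0 0.76 0 0 0;0 0 0.3 0 0 0;0 0 0 0 0 0;0 0 0 0 0 0' | python3 -m pendant
echo '0 0 0 0 0 0;0 0 0 0 0 0;0 0 0 0 0 0;0 0 0 0 0 0;0 0 0 0 0 0;0 0 0 0 0 0;0 0 0 0 0 0;0 0 0 0 0 0' | python3 -m pendant 45 35
```

```text
time_s: 28.0
ee_pos: [394.1, -338.6, 6.4]
ee_rot: [179.8, -0.1, 31.0]
force: [-0.6, 0.2, 0.4]
gripper_width: 91.2
gripper_force: 0.0
time_s: 28.8
ee_pos: [393.1, -337.8, 5.3]
ee_rot: [179.9, -0.0, 31.0]
force: [-0.7, 0.9, 5.2]
gripper_width: 55.3
gripper_force: 35.0
```

Converted, -45 mm is -0.9, 39.6 mm is 0.792.

```bash
echo '0 0 -0.6 0 0 0;0 0 -0.9 0 0 0;0 0 -0.9 0 0 0;0.792 -0.138 0 0 0 0;0.792 -0.138 0 0 0 0;0.792 -0.138 0 0 0 0;0.792 -0.138 0 0 0 0;0.792 -0.138 0 0 0 0' | python3 -m pendant
echo '0.792 -0.138 0 0 0 0;0.792 -0.138 0 0 0 0;0.792 -0.138 0 0 0 0;0 0 0 0 0 -0.0472;0 0 0 0 0 -0.0472;0 0 0 0 0 -0.0472;0 0 0 0 0 -0.0472;0 0 0 0 0 -0.0472' | python3 -m pendant
echo '0 0 0 0 0 -0.0472;0 0 0 0 0 -0.0444;0 0 0 0 0 0;0 0 0 0 0 0;0 0 0 0 0 0' | python3 -m pendant
python3 - <<'E'
from m1 import *
m,im=shot('wrist','w12');go((636.4,-127.2,16),90)
cv2.imwrite('pics/w12c.png',im)
E
```

```text
time_s: 29.6
ee_pos: [545.0, -204.4, 123.8]
ee_rot: [-179.9, 0.1, 31.0]
force: [-0.3, -0.8, -1.9]
gripper_width: 55.6
gripper_force: 35.0
time_s: 30.4
ee_pos: [635.1, -126.7, 123.4]
ee_rot: [-179.8, -0.0, 73.8]
force: [0.6, -0.3, -2.5]
gripper_width: 55.6
gripper_force: 35.0
time_s: 30.9
ee_pos: [635.7, -127.0, 124.4]
ee_rot: [-179.9, -0.0, 89.9]
force: [0.0, -0.5, -2.1]
gripper_width: 55.5
gripper_force: 35.0
rotvec(tool) [-0.  -0.  -0.1] shift now-axes [ -0.2   0.6 108.6] shift turned-axes [ -0.2   0.5 108.6]
```

View pics/w12c.png

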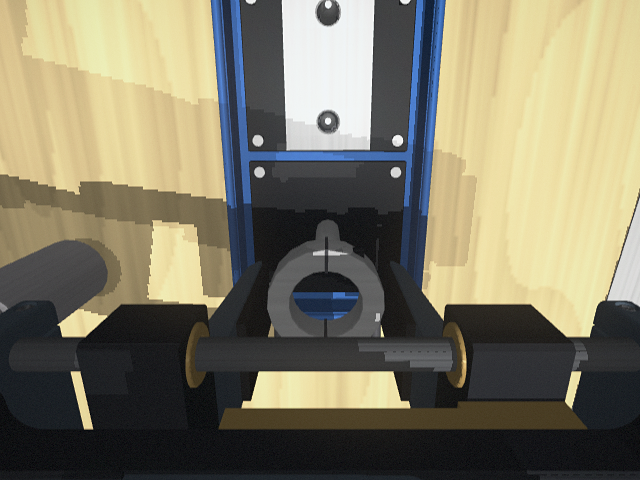

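```bash
python3 - <<'E'
from m1 import *
m,im=load('w12');z=137
print('outer front',plane(m,[(327,239)],z),'bore front',plane(m,[(327,271)],z),'sides',plane(m,[(268,300),(384,300)],z),'bore sides',plane(m,[(289,302),(363,302)],z))
print('bore bottom-edge row guess', plane(m,[(327,338)],z), 'cam',np.array(m['T'])[:3,3])
cv2.imwrite('pics/w12d.png',cv2.resize(im[200:360,240:420],None,fx=3.5,fy=3.5,interpolation=cv2.INTER_CUBIC))
E
```

```text
outer front [[635.7615552  -93.45752202 137.        ]] bore front [[ 635.75091166 -108.70006452  137.        ]] sides [[ 608.32729198 -123.20169132  137.        ]
 [ 662.21839063 -123.28329702  137.        ]] bore sides [[ 618.05407041 -124.24644792  137.        ]
 [ 652.49251147 -124.29843397  137.        ]]
bore bottom-edge row guess [[ 635.72665154 -143.44283899  137.        ]] cam [635.30332669 -42.15457588 295.40973425]
```

View pics/w12d.png

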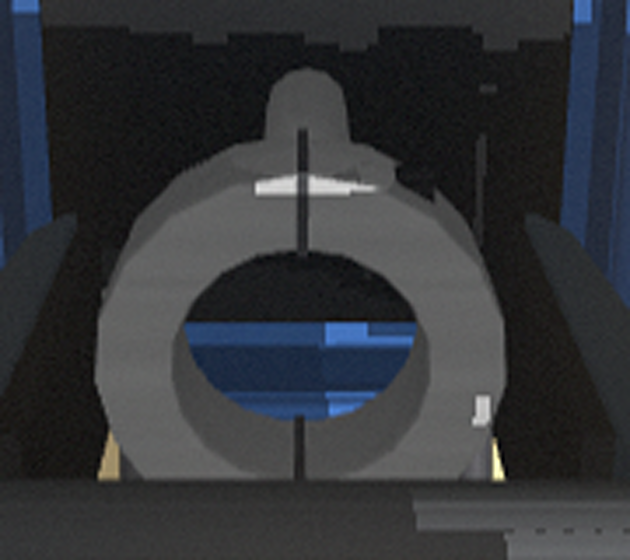

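Converted, 40 mm is 0.8, 20 mm is 0.4.

```bash
echo '-0.014 0.02 0.2 0 0 0;0 0 0.8 0 0 0;0 0 0.4 0 0 0;0 0 0.2 0 0 0;0 0 0.16 0 0 0;0 0 0 0 0 0;0 0 0 0 0 0' | python3 -m pendant
echo '0 0 0.16 0 0 0;0 0 0.12 0 0 0;0 0 0.08 0 0 0;0 0 0.04 0 0 0;0 0 0 0 0 0;0 0 0 0 0 0;0 0 0 0 0 0' | python3 -m pendant
```

```text
time_s: 31.65
ee_pos: [637.9, -128.0, 37.8]
ee_rot: [179.9, 0.0, 90.0]
force: [0.9, 0.4, -1.8]
gripper_width: 55.7
gripper_force: 35.0
time_s: 32.35
ee_pos: [637.3, -127.9, 17.1]
ee_rot: [180.0, 0.0, 90.0]
force: [-0.1, -1.1, -1.3]
gripper_width: 55.5
gripper_force: 35.0
```

Down, release, lift and back off toward −y for a view of the whole caddy.

Converted, 1.4 mm is 0.028.

```bash
echo '0 0 0.028 0 0 0;0 0 0 0 0 0' | python3 -m pendant
echo '0 0 0 0 0 0;0 0 0 0 0 0;0 0 0 0 0 0;0 0 -0.4 0 0 0;0 0 -0.9 0 0 0;0 0 -0.9 0 0 0;0 0 -0.9 0 0 0;0 0 -0.9 0 0 0' | python3 -m pendant 68
echo '-0.5 0 -0.4 0 0 0;-0.5 0 -0.4 0 0 0;-0.4 0 0 0 0 0;-0.4 0 0 0 0 0;0 0 0 0 0 0;0 0 0 0 0 0;0 0 0 0 0 0;0 0 0 0 0 0' | python3 -m pendant
python3 -c "
from h import *
a=shot('wrist','w13')[1][:340];t=shot('top','t13')[1][140:320,120:520];s=shot('side','s13')[1][150:320,220:480]
cv2.imwrite('pics/w13b.png',np.hstack([a[:,100:560],cv2.resize(np.vstack([t[:,60:320],s]),(252,340))]))
go((636,-12,0),90)"
```

```text
time_s: 32.55
ee_pos: [637.1, -127.8, 15.5]
ee_rot: [180.0, -0.0, 90.0]
force: [0.3, -0.3, -2.7]
gripper_width: 55.1
gripper_force: 35.0
time_s: 33.35
ee_pos: [636.8, -127.8, 217.7]
ee_rot: [180.0, 0.0, 90.0]
force: [0.1, 0.3, -0.3]
gripper_width: 68.0
gripper_force: 0.0
time_s: 34.15
ee_pos: [637.0, -216.9, 254.9]
ee_rot: [-179.9, -0.0, 90.0]
force: [0.3, 0.1, -1.3]
gripper_width: 68.4
gripper_force: 0.0
rotvec(tool) [-0. -0.  0.] shift now-axes [205.1  -1.  255.5] shift turned-axes [205.1  -1.1 255.5]
```

View pics/w13b.png

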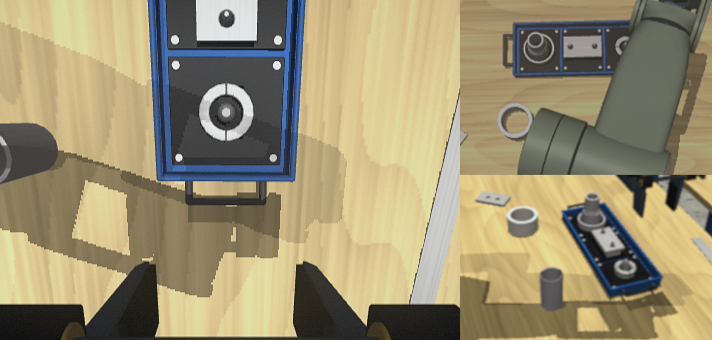

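```bash
python3 -c "
from workcell import job_done;print(job_done())"
```

```text
the job is handed in; nothing more can be done
None
```

I packed the caddy and handed the job in after about 34 s of the 125 s, with no result reported back: the block and the wide plate are on the pins, the stepped mandrel is in the cup, the collar is over the post, and I left the other three items where they were.

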